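Lock a fresh filter cartridge into the vacuum pump

TASK

Fit the fresh blue filter cartridge into the bayonet socket on top of the white vacuum pump: set its two lugs into the socket's two slots, push it fully down against the spring, twist it clockwise (seen from above) about a quarter turn to the end, and let it go so that it springs up into its lock and stands upright. The socket's collar may sit some way round from the pump's own axis, so feel for the slots gently and never force the cartridge; leave the spent grey cartridge and everything else on the table where it is.

Things in the scene. Friction and masses are not known exactly. Their poses are not given: they have to be found in the camera images.
- fresh_centre (a point): Centre (42 mm above the underside) of the fresh filter cartridge: loose, about 0.12 kg, 84 mm tall, white with blue band, lugs and wing, standing upright on the table. Its round body is 40 mm in diameter, from the underside to 44 mm up, its foot chamfered 2.5 mm. x runs along lugs and wing, z up; half a turn about z gives the same thing.
- fresh_wing (a point): Centre of the fresh cartridge's flat grip wing (64 mm above the underside): 44 mm long (x), 14 mm thick (y), 40 mm tall, from the body's top at 44 mm to 84 mm up. Grip it across the 14 mm, in its upper half, so that the fingertips stay clear of the body's top.
- fresh_lugs (a point): Point on the fresh cartridge's axis midway between its two blue lugs, 14 mm above the underside. The lugs stand out on the +x and -x sides: 10 mm wide, 8 mm tall (10 to 18 mm above the underside), reaching 27.5 mm from the axis.
- socket (a point): Centre of the socket's mouth, at the collar's top rim; axes as the pump's, z up along the socket. Collar: dark ring 76 mm outside, 28 mm tall, with an aluminium lip of 44 mm bore and two opposite slots 13.4 mm wide, 60 mm across their ends. It is clamped tight, at an unmeasured angle: the slots lie along this x axis give or take 0.6 rad. More than 80 N from the cartridge damages it.
- lip (a point): Point on the socket's axis level with the underside of the lip, 8 mm below the mouth. Lugs not over the slots stand on the lip's top, the foot then 10 mm inside the bore (cartridge's centre 32 mm above the mouth); turned to within about 0.07 rad of the slots they can go down. They pass under the lip only with the cartridge's centre pressed to 14 to 16 mm above the mouth.
- spring (a point): Centre of the spring plate in the socket, at rest, 19 mm below the mouth. It meets the foot when the cartridge's centre is 23 mm above the mouth, with 3 N, rising 1 N per mm to 12 N at the bottom. Let go in the slots, the cartridge is pushed back up to there.
- bottom (a point): Hard bottom of the socket, 28 mm below the mouth (cartridge's centre 14 mm above it). Pressed down, the cartridge turns clockwise from above: 1.31 rad from the slots' middle to the lock pocket's middle, a hard stop about 0.1 rad further. Let go there, the spring lifts it about 4 mm into the pocket: locked, centre 19 mm above the mouth. Let go elsewhere it is not locked.
- pump: The vacuum pump, fixed: white box 250 x 180 x 90 mm with a blue stripe, black vents on the back half of its flat top. Origin under its centre, on the table; x runs to its back, z up. The socket's axis is 45 mm in front of its centre (x = -45 mm), its collar stands on the top, 90 mm up.
- fresh: The whole fresh filter cartridge (see point fresh_centre); origin at the centre of its underside, same axes.
- spent_centre (a point): Centre, 42 mm up, of the spent cartridge: same shape and size, but with grey band, lugs and wing; standing on the table. Leave it alone.
- dishes_a_centre (a point): Centre of a loose stack of five clear petri dishes, 90 mm across, 75 mm tall. Leave it alone.
- dishes_b_centre (a point): Centre of a loose stack of three clear petri dishes, 90 mm across, 45 mm tall. Leave it alone.
- mug: Loose black mug, 80 mm across, 90 mm tall; origin under its centre. Leave it alone.
- jar: Loose amber jar with a red cap, 60 mm across, 85 mm tall; origin under its centre. Leave it alone.
- marker: Loose green marker pen lying on the table, 135 mm long, 14 mm thick; origin under its middle. Leave it alone.

How it is judged (in metres and radians):
On the way:
1. the fresh cartridge is pushed fully down in the socket, against the spring (z of fresh_centre in the frame of socket between 0.011 and 0.0173 m and horizontal distance between fresh_centre and socket below 0.004 m), for 0.1 s.
At the end, for the whole second after the job is handed in: The fresh cartridge stands locked in the socket: its centre 17.3 to 20.8 mm above the socket's mouth, within 4 mm of its axis, tilted less than 0.1 rad, at rest and released (z of fresh_centre in the frame of socket between 0.0173 and 0.0208 m and horizontal distance between fresh_centre and socket below 0.004 m and angle between fresh_centre's own z axis and vertical below 0.1 rad and linear speed of fresh below 0.02 m/s); the robot touches nothing.
It fails at once if the cartridge is forced: more than 80 N between it and the pump with its socket (contact force between fresh and pump above 80 N).
It fails at once if the spent cartridge is moved by more than 20 mm (distance of spent_centre from where it was at the start of the episode above 0.02 m).
It fails at once if a petri dish stack, the mug, the jar or the marker is moved by more than 25 mm (distance of any of dishes_a_centre, dishes_b_centre, mug, jar, marker from where it was at the start of the episode above 0.025 m).
It also fails if it takes over 72 s, if anything falls off the work surface, if the arm or the gripper's body presses on something with over 40 N, if the wrist force passes 120 N, or if a joint passes its speed limit or range.

ROBOT

A 6-joint arm with a two-finger parallel gripper is mounted at the origin on the work surface. World frame = base frame: x ahead of the robot, y to its left, z up, the work surface at z = 0. Lengths are in m, angles in degrees, forces in N, time in s.
With the tool pointing down it reaches from about 0.25 to 0.725 m from the base axis. Payload 9.7 kg.
Tool frame: the origin (TCP) lies at the very end of the fingers, on their centre line; the grasp point (between the pads) lies grasp_offset behind it (grasp_offset is the distance from the TCP to the grasp point, in m); z points along the fingers, y is the line along which they close (so a half turn about z gives the same grasp; the last joint's range is limited). The gripper opens to 85 mm and grips with 20 to 120 N. Pads are 22 mm wide; open, the fingers measure 114 mm over their backs; the gripper's body (76 mm by 85 mm) begins 54 mm behind the grasp point. The pads swing forward as they close: fully open they stand 13 mm farther back than shut.
Start: joints at [65.317, 4.979, 10.078, 95.1, 0, 90], TCP at [0.23, 0.5, 0.231] pointing down, gripper open.
Joint ranges: [-179.16, 179.16], [-48.56, 103.87], [-65.8, 70.77], [-126.05, 130.52], [-82.76, 87.17], [-180, 180]. Speed limits (degrees/s): [127.2, 127.2, 147.25, 180, 180, 180].

INTERFACE

Orientations are given as [roll, pitch, yaw] about the fixed x, y, z axes, in that order (R = Rz(yaw) Ry(pitch) Rx(roll)).
In Python, from workcell import get_obs, camera, calibration, job_done, recognise, cut_out, mark_of, grasp_offset gives the robot as it stands.
- The arm moves only by the tool servo_tool, never from a script. Its argument "moves" is a list of rows, each a list of 3 entries, a list of its own where there are three numbers: the turn, a rotation vector about the tool's x, y, z in degrees, then the shift along the tool's x, y, z in m, then the opening in per cent of the stroke, from 0 (shut) to 100 (fully open). In form: [[[ax, ay, az], [x, y, z], claw], ...]. A call has 1 to 12 rows; each row shifts and turns the commanded pose from where the row before left it, along the tool's axes as they then stand; what a row does not reach is not made up. A row lasts 1/10 s, in which the tool goes at most 50 mm and 8.59 degrees, less where a joint would pass 70% of its speed; a pose out of reach is approached as far as the arm can. A call is refused whole if a number of a shift passes 0.05 or a number of a turn 8.59, either way. A call with a gripper value outside its range is refused whole. The fingers move at their own pace and stop on an object; "force" is the grip in N (left out, the last holds). Time passes only in rows, so rows that do not move let the fingers close. It gives the time, the measured TCP pose, the force, the opening and the grip force at its end, in the units of the state.
- get_obs(): the state, without advancing time (a new reading comes with each control period).
- camera(name): name is "scene" or "top" or "wrist"; returns (picture, depth): 420x560x3 uint8, red, green, blue; 420x560 float32, m along the optical axis (not along the pixel's ray), 0 where there is no reading.
- calibration(name): a dict with "camera_matrix" (3x3 intrinsics, pixels), "R" (3x3) and "t" (3): a world point X has camera coordinates R X + t. Camera axes: x right, y down, z forward; pixel columns grow to the right and rows downward; lengths in m; the calibration is good to about 2 mm. A picture is of the moment at which its call begins: read the wrist's pose just before it. calibration takes no time and is no camera call; for the wrist camera it gives the pose at the moment of the call.
- job_done(): hands the job in; it is judged then, once.
Trained networks look in the newest picture that a camera, given by its name, has taken for a name from the list of things; names that differ only in an ending like _2 or _b are one class to them, and where a whole thing is asked for, a point or a joint stands for the part that bears it (a point fixed in the world has none). Each returns a list of dicts, best first, with "score" (0 to 1); they miss things now and then, are a little off and sometimes report something else, mostly with a low value. They report only what shows in the picture. A call takes as long as a camera call.
- recognise(name, camera): "xyz" ([x, y, z] in m, in the coordinates of the camera as it stood for that picture, good to about 4 mm: the middle of the surface that is visible of it).
- cut_out(name, camera): "mask" (420x560 bool, what is visible of it).
- mark_of(name, camera): "xyz" ([x, y, z] in m, in the coordinates of the camera as it stood for that picture, good to about 4 mm: a listed point, or the origin of a listed thing).
The state is a dict: "time": time; "q": joint angles; "qd": joint speeds; "joint_efforts": joint torques, N m; "ee_pos": TCP position; "tcp_rot": TCP orientation; "wrist_force": force on the tool from outside, world axes, zero at the start; "torque": the same for the moment, N m; "opening": finger opening in m; "grasp_force": force on a finger pad.
Only numpy, scipy, OpenCV 4.12 (cv2) and the standard library are available. Lean on these libraries where they do the work, as an engineer would, in place of code of your own. Each camera call takes 0.05 s, during which the arm holds its last target. There are 200 camera calls.

## Working session

There is one attempt and no reset: what is moved stays moved. The work goes in short steps, Python scripts to look and compute and a tool call to move; the robot and the scene stay as the last step left them, time stands still between calls to the robot, and variables do not carry over. Pictures are saved under pics/ and viewed, at most 10 in all, crops included, and the job is handed in when it is done.

Besides the shell and the picture viewer there is one more tool, called after "Request:" in YAML: its name, and indented under it one key for each argument. servo_tool: Moves the arm, as the interface text tells. Its arguments: {"type":"object","properties":{"moves":{"type":"array"},"force":{"type":"number"}},"required":["moves"]}

```bash
mkdir -p pics; cat > h.py <<'E'
import numpy as np, cv2
from workcell import *
def snap(c,f=None):
    p,d=camera(c); cal=calibration(c)
    if f: cv2.imwrite('pics/'+f,p[:,:,::-1])
    return p,d,cal
def w(cal,x): return np.array(cal["R"]).T@(np.array(x)-np.array(cal["t"]))
def see(names,c,cal,fn=mark_of,k=2):
    for n in names:
        for r in fn(n,c)[:k]: print(c,fn.__name__,n,round(r["score"],2),w(cal,r["xyz"]).round(4))
E
python3 - <<'E'
from h import *
print(get_obs(),grasp_offset)
for c in("scene","top"):
    p,d,cal=snap(c,c+"0.png"); print(c,w(cal,[0,0,0]))
    see(["fresh_centre","fresh_wing","fresh_lugs","socket","pump","spent_centre","dishes_a_centre","mug","jar","marker"],c,cal)
E
```

```text
{'time': 0.0, 'q': array([6.53174367e+01, 5.01129149e+00, 1.00330751e+01, 9.50996943e+01,
       1.25464302e-03, 8.99994649e+01]), 'qd': array([-0.00981314,  0.01518432,  0.02663149,  0.03012697,  0.02521171,
        0.06728311]), 'joint_efforts': array([-2.32268889e-03, -5.20385027e+01,  4.64805901e+01,  1.63882220e-02,
       -1.37322204e-04, -9.41883457e-06]), 'ee_pos': array([0.22956952, 0.49953525, 0.23056889]), 'tcp_rot': array([-1.79922089e+02, -1.25536946e-03,  1.55317970e+02]), 'wrist_force': array([0.21294812, 0.7619014 , 0.52131686]), 'torque': array([-0.01096542, -0.00743603,  0.03888688]), 'grasp_force': 0.0, 'opening': 0.08522107722825224} 0.0187
scene [1.07859991 0.57256161 0.87287109]
scene call fresh_centre 0.97 [0.5404 0.2646 0.0429]
scene call fresh_wing 0.7 [0.5373 0.257  0.0677]
scene call fresh_wing 0.19 [0.5413 0.2646 0.04  ]
scene call fresh_lugs 0.68 [0.5351 0.2626 0.0162]
scene call socket 0.84 [ 0.5364 -0.1521  0.1189]
scene call pump 0.76 [ 0.5828 -0.1582  0.0018]
scene call pump 0.19 [0.5381 0.2655 0.0197]
scene call spent_centre 0.86 [0.5156 0.1372 0.047
[... 263 characters left out ...]
cene call marker 0.4 [ 0.5366 -0.1511  0.1013]
top [ 0.53680002 -0.04355356  1.49193623]
top call fresh_centre 0.63 [0.539  0.2641 0.0401]
top call fresh_lugs 0.63 [0.5373 0.2595 0.0153]
top call fresh_lugs 0.17 [0.7037 0.3651 0.0016]
top call socket 0.84 [ 0.5335 -0.1474  0.1223]
top call socket 0.73 [ 0.7036  0.3628 -0.0011]
top call pump 0.88 [ 0.5753 -0.1517 -0.0017]
top call pump 0.71 [0.5354 0.2652 0.0432]
top call spent_centre 0.64 [0.5164 0.1347 0.0444]
top call dishes_a_centre 0.89 [0.778  0.1668 0.04  ]
top call mug 0.88 [ 0.7026  0.3658 -0.0008]
top call jar 0.76 [ 0.4367 -0.4208 -0.0015]
top call marker 0.76 [ 0.6549  0.1769 -0.0014]
top call marker 0.63 [ 0.4416 -0.42   -0.0013]
```

```bash
python3 - <<'E'
import cv2,numpy as np
a=cv2.imread('pics/top0.png');b=cv2.imread('pics/scene0.png')
cv2.imwrite('pics/both.png',cv2.resize(np.vstack([a,b]),None,fx=.71,fy=.71))
cv2.imwrite('pics/top1.png',cv2.resize(a,(800,600)))
E
```

```text
(no output)
```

View pics/top1.png

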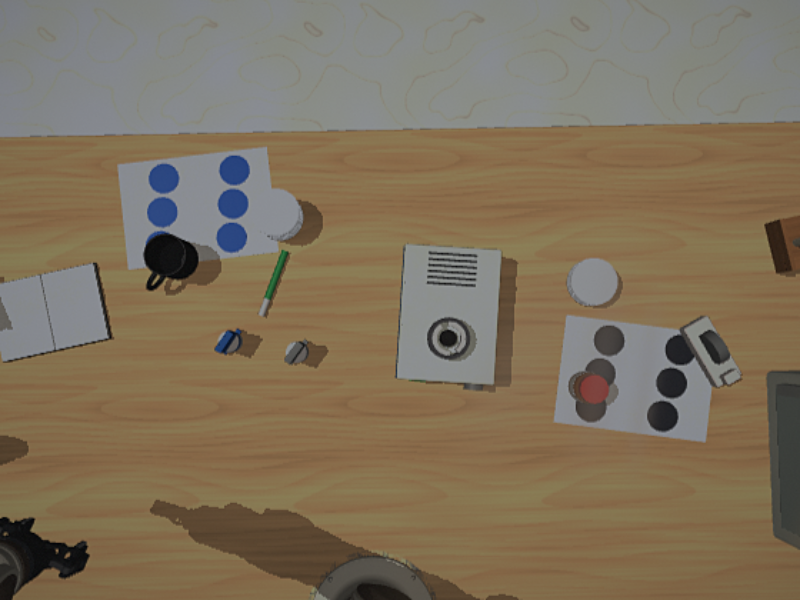

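View pics/scene0.png

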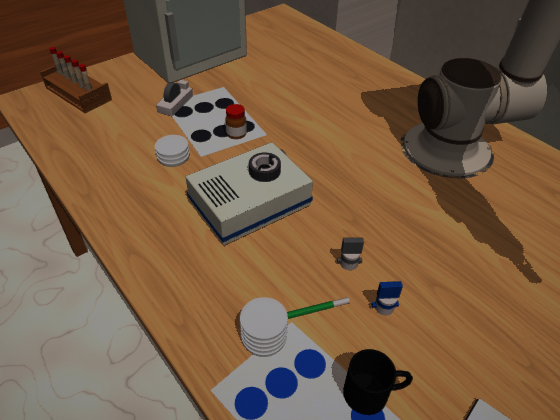

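```bash
cat >> h.py <<'E'
def rot(): 
    from scipy.spatial.transform import Rotation as Ro
    return Ro.from_euler('xyz',get_obs()["tcp_rot"],degrees=True).as_matrix()
def go(x,yaw=None):
    o=get_obs(); R=rot(); s=R.T@(np.array(x)-o["ee_pos"]); print("pos",o["ee_pos"].round(4),o["tcp_rot"].round(2),"j6",o["q"][5].round(1),"t",o["time"],"shift tool",s.round(4), "turn z", None if yaw is None else -(yaw-o["tcp_rot"][2]+180)%360-180)
def line(mask):
    ys,xs=np.nonzero(mask); return np.c_[xs,ys]
E
python3 - <<'E'
from h import *
cal=calibration("wrist"); R=rot(); o=get_obs()
print("cam in tool",(R.T@(w(cal,[0,0,0])-o["ee_pos"])).round(4)); print((R.T@np.array(cal["R"]).T).round(3)); print(cal["camera_matrix"])
# wing angle from top: blue px with depth -> world
p,d,cal=snap("top"); K=np.array(cal["camera_matrix"])
hsv=cv2.cvtColor(p,cv2.COLOR_RGB2HSV)
for n in("fresh","spent_centre"):
  r=cut_out(n,"top")[0]; m=r["mask"]; ys,xs=np.nonzero(m); print(n,r["score"],m.sum())
  dd=d[ys,xs]; P=np.array([w(cal,np.linalg.inv(K)@[x,y,1]*z) for x,y,z in zip(xs,ys,dd)])
  P=P[P[:,2]>0.07]; c=P.mean(0); u,s,v=np.linalg.svd(P[:,:2]-c[:2]); print(c,s,np.degrees(np.arctan2(v[0,1],v[0,0])))
go([0.48,0.30,0.231],127)
b=cv2.imread('pics/top0.png')[205:270,285:345]; cv2.imwrite('pics/sock.png',cv2.resize(b,None,fx=8,fy=8,interpolation=cv2.INTER_CUBIC))
E
```

```text
cam in tool [ 0.0816  0.001  -0.1428]
[[-0.001 -0.949 -0.316]
 [ 1.    -0.    -0.001]
 [ 0.001 -0.316  0.949]]
[[298.88350384   0.         280.11555138]
 [  0.         298.88350384 211.70285391]
 [  0.           0.           1.        ]]
fresh 0.69 226
[0.53629822 0.2528708  0.12547819] [0.52705047 0.10677668] -88.52539846836748
spent_centre 0.59 217
[0.51537562 0.12801196 0.12913604] [0.31682375 0.0888195 ] -79.03908545704594
pos [0.2297 0.4998 0.2313] [180.    -0.   155.32] j6 90.0 t 1.25 shift tool [-3.109e-01 -7.700e-02  3.000e-04] turn z 28.319111708605902
```

View pics/sock.png

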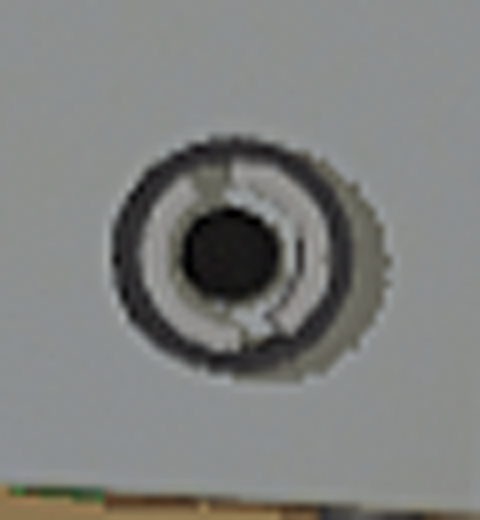

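Request:
servo_tool:
  moves:
    - [[0, 0, 0], [-0.0316, -0.0072, 0.002], 100]
    - [[0, 0, 0], [-0.0316, -0.0072, 0.002], 100]
    - [[0, 0, 0], [-0.0316, -0.0072, 0.002], 100]
    - [[0, 0, 0], [-0.0316, -0.0072, 0.002], 100]
    - [[0, 0, 0], [-0.0316, -0.0072, 0.002], 100]
    - [[0, 0, 0], [-0.0316, -0.0072, 0.002], 100]
    - [[0, 0, 0], [-0.0316, -0.0072, 0.002], 100]
    - [[0, 0, 0], [-0.0316, -0.0072, 0.002], 100]
    - [[0, 0, 0], [-0.0316, -0.0072, 0.002], 100]
    - [[0, 0, 0], [-0.0316, -0.0072, 0.002], 100]
    - [[0, 0, 0], [-0.0316, -0.0072, 0.002], 100]
    - [[0, 0, 0], [-0.0316, -0.0072, 0.002], 100]

```text
time: 2.45
ee_pos: [0.5391, 0.2619, 0.2072]
tcp_rot: [180.0, 0.0, 155.3]
wrist_force: [-0.8, -0.4, 0.0]
opening: 0.0854
grasp_force: 0.0
```

Request:
servo_tool:
  moves:
    - [[0, 0, 7], [0, 0, 0], 100]
    - [[0, 0, 7], [0, 0, 0], 100]
    - [[0, 0, 7], [0, 0, 0], 100]
    - [[0, 0, 7], [0, 0, 0], 100]
    - [[0, 0, 0], [0, 0, 0], 100]
    - [[0, 0, 0], [0, 0, 0], 100]

```text
time: 3.05
ee_pos: [0.5381, 0.2629, 0.2073]
tcp_rot: [-180.0, -0.0, 127.5]
wrist_force: [0.1, 0.5, 0.1]
opening: 0.0854
grasp_force: 0.0
```

```bash
python3 - <<'E'
from h import *
p,d,cal=snap("wrist","w1.png"); see(["fresh_centre","fresh_wing","fresh_lugs","spent_centre"],"wrist",cal)
K=np.array(cal["camera_matrix"])
o=get_obs()
ys,xs=np.mgrid[0:420,0:560]
C=np.stack([(xs-K[0,2])/K[0,0]*d,(ys-K[1,2])/K[1,1]*d,d],-1)
W=(C-np.array(cal["t"]))@np.array(cal["R"])
m=(d>0)&(W[...,2]>0.074)&(W[...,2]<0.1)&(np.hypot(W[...,0]-0.538,W[...,1]-0.262)<0.05)
print(m.sum()); P=W[m]; print(P[:,2].min(),P[:,2].max(),np.median(P[:,2]))
top=P[P[:,2]>P[:,2].max()-0.006]
r=cv2.minAreaRect((top[:,:2]*1000).astype(np.float32)); print(r); b=cv2.boxPoints(r);print(b)
v=top[:,:2]-top[:,:2].mean(0); u,s,vt=np.linalg.svd(v,full_matrices=False); print(np.degrees(np.arctan2(vt[0,1],vt[0,0])), top.mean(0))
go([0.538,0.263,0.1],127)
E
```

```text
wrist call fresh_centre 0.68 [0.5329 0.2657 0.0459]
wrist call fresh_wing 0.75 [ 0.6539  0.1769 -0.0017]
wrist call fresh_wing 0.66 [ 7.000e-01  3.695e-01 -2.000e-04]
wrist call fresh_lugs 0.63 [0.5348 0.2628 0.0151]
wrist call spent_centre 0.64 [0.5147 0.1317 0.0412]
719
0.07400286008519738 0.08616721965029692 0.08398473471014713
((536.0112915039062, 264.5348815917969), (14.048304557800293, 43.784019470214844), 55.236328125)
[[514.02167 271.24713]
 [549.99066 246.2818 ]
 [558.0009  257.82263]
 [522.0319  282.78796]]
-34.855874266688716 [0.53528408 0.26526148 0.08398577]
pos [0.5381 0.2629 0.2073] [180.     0.   127.39] j6 78.6 t 3.3 shift tool [ 1.000e-04 -1.000e-04  1.073e-01] turn z 0.39176129657695924
```

View pics/w1.png

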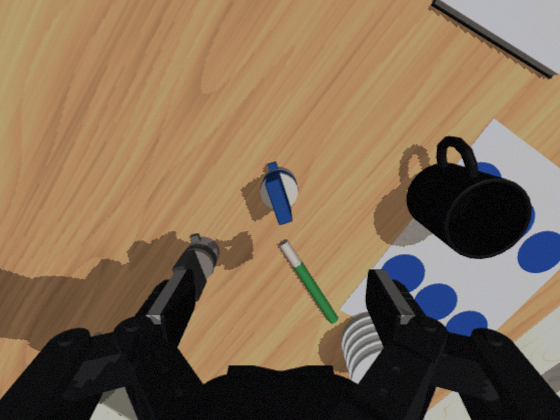

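Request:
servo_tool:
  moves:
    - [[0, 0, -6], [0, 0, 0], 100]
    - [[0, 0, -6], [0, 0, 0], 100]
    - [[0, 0, -6], [0, 0, 0], 100]
    - [[0, 0, 0], [0.0026, 0, 0.022], 100]
    - [[0, 0, 0], [0, 0, 0.022], 100]
    - [[0, 0, 0], [0, 0, 0.022], 100]
    - [[0, 0, 0], [0, 0, 0.022], 100]
    - [[0, 0, 0], [0, 0, 0.022], 100]
    - [[0, 0, 0], [0, 0, 0.022], 100]
    - [[0, 0, 0], [0, 0, 0.02], 100]
    - [[0, 0, 0], [0, 0, 0], 100]

```text
time: 4.4
ee_pos: [0.5345, 0.2636, 0.0524]
tcp_rot: [-179.8, -0.1, 145.4]
wrist_force: [-0.2, 0.2, -0.2]
opening: 0.0856
grasp_force: 0.0
```

Request:
servo_tool:
  force: 40
  moves:
    - [[0, 0, 0], [0, 0, 0], 0]
    - [[0, 0, 0], [0, 0, 0], 0]
    - [[0, 0, 0], [0, 0, 0], 0]
    - [[0, 0, 0], [0, 0, 0], 0]
    - [[0, 0, 0], [0, 0, 0], 0]
    - [[0, 0, 0], [0, 0, 0], 0]
    - [[0, 0, 0], [0, 0, 0], 0]
    - [[0, 0, 0], [0, 0, 0], 0]

```text
time: 5.2
ee_pos: [0.5362, 0.2645, 0.0558]
tcp_rot: [180.0, 0.0, 145.3]
wrist_force: [-1.8, -0.7, 4.9]
opening: 0.0133
grasp_force: 46.1
```

Request:
servo_tool:
  force: 60
  moves:
    - [[0, 0, 0], [0, 0, -0.01], 0]
    - [[0, 0, 0], [0, 0, -0.03], 0]
    - [[0, 0, -8.5], [0, 0, -0.032], 0]
    - [[0, 0, -8.5], [0, 0, -0.032], 0]
    - [[0, 0, -8.5], [0, 0, -0.032], 0]
    - [[0, 0, -8.5], [0, 0, -0.032], 0]
    - [[0, 0, -8.5], [0, 0, -0.03], 0]
    - [[0, 0, -8.5], [0, 0, 0], 0]
    - [[0, 0, 0], [0, 0, 0], 0]

```text
time: 6.1
ee_pos: [0.5362, 0.2645, 0.2543]
tcp_rot: [180.0, 0.1, -163.6]
wrist_force: [0.2, 0.2, -1.8]
opening: 0.0135
grasp_force: 59.1
```

Request:
servo_tool:
  moves:
    - [[0, 0, 0], [0.003, -0.034, 0], 0]
    - [[0, 0, 0], [0.003, -0.034, 0], 0]
    - [[0, 0, 0], [0.003, -0.034, 0], 0]
    - [[0, 0, 0], [0.003, -0.034, 0], 0]
    - [[0, 0, 0], [0.003, -0.034, 0], 0]
    - [[0, 0, 0], [0.003, -0.034, 0], 0]
    - [[0, 0, 0], [0.003, -0.034, 0], 0]
    - [[0, 0, 0], [0.003, -0.034, 0], 0]
    - [[0, 0, 0], [0.003, -0.034, 0], 0]
    - [[0, 0, 0], [0.003, -0.034, 0], 0]
    - [[0, 0, 0], [0.003, -0.034, 0], 0]
    - [[0, 0, 0], [0.003, -0.034, 0], 0]

```text
time: 7.3
ee_pos: [0.6158, -0.1386, 0.2523]
tcp_rot: [179.9, -0.1, -164.0]
wrist_force: [-0.2, 0.1, -0.1]
opening: 0.0127
grasp_force: 59.1
```

Request:
servo_tool:
  moves:
    - [[0, 0, 0], [0, 0, 0], 0]
    - [[0, 0, 0], [0, 0, 0], 0]
    - [[0, 0, 0], [0, 0, 0], 0]

```text
time: 7.6
ee_pos: [0.6158, -0.1367, 0.2528]
tcp_rot: [180.0, -0.0, -163.8]
wrist_force: [0.0, 0.4, -0.6]
opening: 0.0132
grasp_force: 59.2
```

```bash
python3 - <<'E'
from h import *
p,d,cal=snap("wrist","w2.png"); see(["socket","lip","bottom","spring","fresh_centre","fresh_wing"],"wrist",cal,k=1)
K=np.array(cal["camera_matrix"])
ys,xs=np.mgrid[0:420,0:560]
C=np.stack([(xs-K[0,2])/K[0,0]*d,(ys-K[1,2])/K[1,1]*d,d],-1)
W=(C-np.array(cal["t"]))@np.array(cal["R"])
np.savez('w2.npz',W=W,p=p,d=d)
m=(d>0)&(W[...,2]>0.112)&(W[...,2]<0.13)&(np.hypot(W[...,0]-0.535,W[...,1]+0.15)<0.06)
P=W[m]; print(m.sum(),np.median(P[:,2])); print(cv2.minEnclosingCircle((P[:,:2]*1000).astype(np.float32)), P.mean(0))
go([0.535,-0.15,0.19],197)
E
```

```text
wrist call socket 0.34 [0.5131 0.1326 0.0401]
wrist call lip 0.69 [ 0.5379 -0.152   0.1126]
wrist call bottom 0.71 [ 0.5337 -0.1464  0.0886]
wrist call spring 0.68 [ 0.5353 -0.1477  0.0992]
wrist call fresh_centre 0.92 [ 0.6143 -0.1345  0.2439]
wrist call fresh_wing 0.59 [ 0.6129 -0.1319  0.2607]
3902 0.11838715896895027
((534.3706665039062, -148.39601135253906), 38.27891540527344) [ 0.53270918 -0.14875403  0.11833261]
pos [ 0.6161 -0.1368  0.2535] [-1.7999e+02  1.0000e-02 -1.6366e+02] j6 -28.9 t 7.95 shift tool [0.0815 0.0102 0.0634] turn z -0.6596065849366823
```

View pics/w2.png

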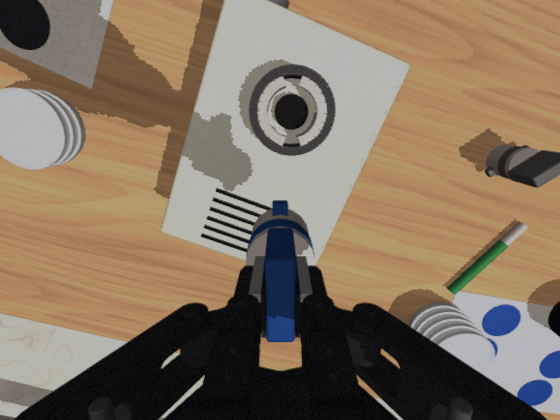

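```bash
python3 - <<'E'
from h import *
z=np.load('w2.npz');W=z['W'];d=z['d']
c=np.array([0.5344,-0.1484])
r=np.hypot(W[...,0]-c[0],W[...,1]-c[1]); a=np.degrees(np.arctan2(W[...,1]-c[1],W[...,0]-c[0]))
m=(d>0)&(r>0.0235)&(r<0.028)
for lo in range(-180,180,4):
    k=m&(a>=lo)&(a<lo+4)
    f=(W[...,2][k]>0.113); print(lo,k.sum(),round(f.mean(),2) if k.sum() else None,end=' | ')
low=m&(W[...,2]<0.113); 
x=(W[...,0]-c[0])[low]; y=(W[...,1]-c[1])[low]
for s in(1,-1):
    q=s*(x)>0; print('\nslot',q.sum(),np.degrees(np.arctan2((s*y[q]).mean(),(s*x[q]).mean())))
k=(d>0)&(W[...,2]>0.1165)&(W[...,2]<0.121)&(r<0.045); 
for rr in(.018,.020,.022,.024,.028,.034): print(rr,(k&(r<rr)).sum())
E
```

```text
-180 16 0.31 | -176 8 0.0 | -172 9 0.0 | -168 10 0.0 | -164 10 0.0 | -160 10 0.0 | -156 9 0.0 | -152 5 0.8 | -148 10 1.0 | -144 12 1.0 | -140 12 1.0 | -136 13 1.0 | -132 11 1.0 | -128 12 1.0 | -124 14 1.0 | -120 12 1.0 | -116 11 1.0 | -112 12 1.0 | -108 11 1.0 | -104 11 1.0 | -100 11 1.0 | -96 13 1.0 | -92 10 1.0 | -88 11 1.0 | -84 12 1.0 | -80 11 1.0 | -76 10 1.0 | -72 10 1.0 | -68 11 1.0 | -64 11 1.0 | -60 11 1.0 | -56 9 1.0 | -52 11 1.0 | -48 10 1.0 | -44 11 1.0 | -40 11 1.0 | -36 11 1.0 | -32 8 1.0 | -28 11 1.0 | -24 11 1.0 | -20 9 1.0 | -16 11 1.0 | -12 9 1.0 | -8 11 1.0 | -4 10 1.0 | 0 2 1.0 | 4 8 0.0 | 8 6 0.0 | 12 10 0.0 | 16 10 0.0 | 20 8 0.0 | 24 7 0.0 | 28 12 0.25 | 32 11 1.0 | 36 9 1.0 | 40 9 1.0 | 44 11 1.0 | 48 11 1.0 | 52 10 1.0 | 56 12 1.0 | 60 10 1.0 | 64 10 1.0 | 68 9 1.0 | 72 11 1.0 | 76 9 1.0 | 80 11 1.0 | 84 12 1.0 | 88 10 1.0 | 92 12 1.0 | 96 12 1.0 | 100 11 1.0 | 104 11 0.91 | 108 12 0.83 | 112 12 0.92 | 116 15 0.73 | 120 15 0.8 | 124 15 0.8 | 128 14 0.86 | 132 12 0.83 | 136 14 0.79 | 140 13 0.92 | 144 12 0.83 | 148 11 0.91 | 152 14 0.93 | 156 13 0.92 | 160 14 0.93 | 164 13 0.92 | 168 14 0.86 | 172 11 1.0 | 176 11 1.0 | 
slot 58 18.197887644516722

slot 99 -2.412183315720632
0.018 0
0.02 0
0.022 15
0.024 351
0.028 1081
0.034 2570
```

Request:
servo_tool:
  moves:
    - [[0, 0, 0], [0.02, 0.003, 0], 0]
    - [[0, 0, 0], [0.02, 0.003, 0], 0]
    - [[0, 0, 0], [0.021, 0.003, 0], 0]
    - [[0, 0, 0], [0.021, 0.003, 0], 0]
    - [[0, 0, 0], [0, 0, 0.025], 0]
    - [[0, 0, 0], [0, 0, 0.025], 0]
    - [[0, 0, 0], [0, 0, 0.02], 0]
    - [[0, 0, 0], [0, 0, 0], 0]
    - [[0, 0, 0], [0, 0, 0], 0]
    - [[0, 0, 0], [0, 0, 0], 0]

```text
time: 8.95
ee_pos: [0.5345, -0.1489, 0.1848]
tcp_rot: [-179.9, 0.1, -163.7]
wrist_force: [0.4, 0.5, -0.9]
opening: 0.0134
grasp_force: 59.2
```

```bash
python3 - <<'E'
from h import *
p,d,cal=snap("wrist"); see(["fresh_centre","fresh_lugs","socket","lip"],"wrist",cal,k=1)
K=np.array(cal["camera_matrix"])
ys,xs=np.mgrid[0:420,0:560]
C=np.stack([(xs-K[0,2])/K[0,0]*d,(ys-K[1,2])/K[1,1]*d,d],-1)
W=(C-np.array(cal["t"]))@np.array(cal["R"])
r=np.hypot(W[...,0]-0.534,W[...,1]+0.148)
from scipy.optimize import least_squares
m=(d>0)&(W[...,2]>0.115)&(W[...,2]<0.121)&(r<0.05); P=W[m]
print(m.sum(),cv2.minEnclosingCircle((P[:,:2]*1000).astype(np.float32)))
# cartridge body: side points radius 20 between foot and 44mm
zf=get_obs()["ee_pos"][2]-0.0558
m=(d>0)&(W[...,2]>zf+0.02)&(W[...,2]<zf+0.042)&(r<0.026); P=W[m]
f=least_squares(lambda q:np.hypot(P[:,0]-q[0],P[:,1]-q[1])-0.02,[0.534,-0.148],loss='soft_l1',f_scale=0.001); print(m.sum(),f.x,np.abs(f.fun).mean())
go([0.534,-0.148,0.17],196)
p2,d2,c2=snap("scene")
cv2.imwrite('pics/c1.png',np.vstack([cv2.resize(p[120:330,180:380],(600,360)),cv2.resize(p2[110:210,200:320],(600,240))])[:,:,::-1])
E
```

```text
wrist call fresh_centre 0.95 [ 0.5344 -0.1436  0.1742]
wrist call fresh_lugs 0.93 [ 0.5324 -0.1521  0.1428]
wrist call lip 0.78 [ 0.5377 -0.1518  0.1127]
3520 ((534.2495727539062, -148.736328125), 38.27223205566406)
726 [ 0.53513902 -0.14797567] 0.00026235076449122646
pos [ 0.5343 -0.1489  0.1839] [-1.7997e+02  5.0000e-02 -1.6368e+02] j6 -31.9 t 9.2 shift tool [0.     0.001  0.0139] turn z 0.3169910850137967
```

View pics/c1.png

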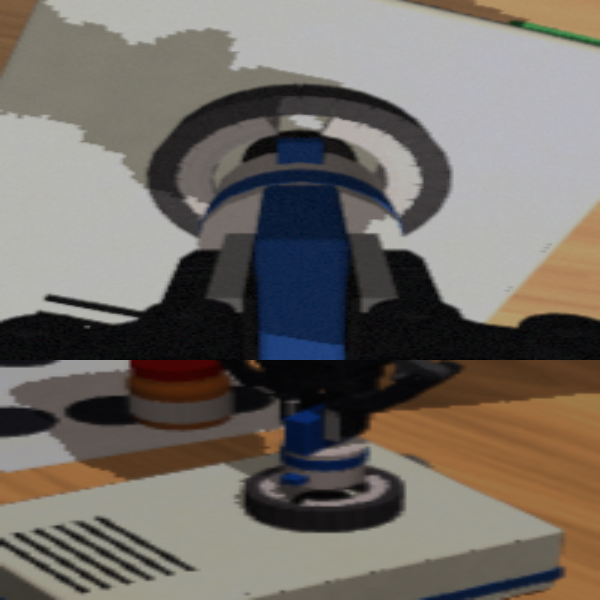

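Request:
servo_tool:
  moves:
    - [[0, 0, 0], [0.001, -0.0005, 0.003], 0]
    - [[0, 0, 0], [0, 0, 0.003], 0]
    - [[0, 0, 0], [0, 0, 0.002], 0]
    - [[0, 0, 0], [0, 0, 0.002], 0]
    - [[0, 0, 0], [0, 0, 0.002], 0]
    - [[0, 0, 0], [0, 0, 0.002], 0]
    - [[0, 0, 0], [0, 0, 0], 0]
    - [[0, 0, 0], [0, 0, 0], 0]

```text
time: 10.05
ee_pos: [0.5332, -0.1496, 0.1693]
tcp_rot: [-180.0, 0.0, -163.7]
wrist_force: [-0.0, -0.2, -0.1]
opening: 0.0127
grasp_force: 59.2
```

Request:
servo_tool:
  moves:
    - [[0, 0, 0], [0, 0, 0.001], 0]
    - [[0, 0, 0], [0, 0, 0.001], 0]
    - [[0, 0, 0], [0, 0, 0.001], 0]
    - [[0, 0, 0], [0, 0, 0.001], 0]
    - [[0, 0, 0], [0, 0, 0.001], 0]
    - [[0, 0, 0], [0, 0, 0.001], 0]
    - [[0, 0, 0], [0, 0, 0.001], 0]
    - [[0, 0, 0], [0, 0, 0], 0]
    - [[0, 0, 0], [0, 0, 0], 0]

```text
time: 10.95
ee_pos: [0.5332, -0.1496, 0.1622]
tcp_rot: [180.0, -0.0, -163.7]
wrist_force: [0.3, 0.1, -0.5]
opening: 0.0131
grasp_force: 59.2
```

Request:
servo_tool:
  moves:
    - [[0, 0, 0], [0, 0, 0.001], 0]
    - [[0, 0, 0], [0, 0, 0.001], 0]
    - [[0, 0, 0], [0, 0, 0.001], 0]
    - [[0, 0, 0], [0, 0, 0.001], 0]
    - [[0, 0, 0], [0, 0, 0], 0]
    - [[0, 0, 0], [0, 0, 0], 0]

```text
time: 11.55
ee_pos: [0.5332, -0.1496, 0.1583]
tcp_rot: [-180.0, -0.0, -163.7]
wrist_force: [1.1, 0.2, -1.0]
opening: 0.0131
grasp_force: 59.2
```

Request:
servo_tool:
  moves:
    - [[0, 0, 0], [0, 0, 0.001], 0]
    - [[0, 0, 0], [0, 0, 0.001], 0]
    - [[0, 0, 0], [0, 0, 0.001], 0]
    - [[0, 0, 0], [0, 0, 0.001], 0]
    - [[0, 0, 0], [0, 0, 0.001], 0]
    - [[0, 0, 0], [0, 0, 0.001], 0]
    - [[0, 0, 0], [0, 0, 0.001], 0]
    - [[0, 0, 0], [0, 0, 0], 0]
    - [[0, 0, 0], [0, 0, 0], 0]

```text
time: 12.45
ee_pos: [0.5333, -0.1496, 0.1516]
tcp_rot: [-180.0, 0.0, -163.7]
wrist_force: [-0.6, -0.6, 5.2]
opening: 0.0126
grasp_force: 60.0
```

Request:
servo_tool:
  moves:
    - [[0, 0, 0], [0, 0, 0.001], 0]
    - [[0, 0, 0], [0, 0, 0.001], 0]
    - [[0, 0, 0], [0, 0, 0.001], 0]
    - [[0, 0, 0], [0, 0, 0.001], 0]
    - [[0, 0, 0], [0, 0, 0.001], 0]
    - [[0, 0, 0], [0, 0, 0], 0]
    - [[0, 0, 0], [0, 0, 0], 0]

```text
time: 13.15
ee_pos: [0.5333, -0.1497, 0.1472]
tcp_rot: [-180.0, 0.1, -163.7]
wrist_force: [-2.9, 0.8, 10.0]
opening: 0.0127
grasp_force: 60.7
```

Request:
servo_tool:
  moves:
    - [[0, 0, 0], [0, 0, 0.0005], 0]
    - [[0, 0, 0], [0, 0, 0.0005], 0]
    - [[0, 0, 0], [0, 0, 0.0003], 0]
    - [[0, 0, 0], [0, 0, 0], 0]
    - [[0, 0, 0], [0, 0, 0], 0]

```text
time: 13.65
ee_pos: [0.5334, -0.1497, 0.1461]
tcp_rot: [-180.0, 0.1, -163.7]
wrist_force: [-3.6, 0.3, 11.0]
opening: 0.0131
grasp_force: 60.8
```

Request:
servo_tool:
  moves:
    - [[0, 0, 0], [0, 0, 0.0005], 0]
    - [[0, 0, 0], [0, 0, 0], 0]
    - [[0, 0, 3], [0, 0, 0], 0]
    - [[0, 0, 3], [0, 0, 0], 0]
    - [[0, 0, 3], [0, 0, 0], 0]
    - [[0, 0, 3], [0, 0, 0], 0]
    - [[0, 0, 3], [0, 0, 0], 0]
    - [[0, 0, 0], [0, 0, 0], 0]

```text
time: 14.45
ee_pos: [0.534, -0.1498, 0.1459]
tcp_rot: [-180.0, 0.2, -178.8]
wrist_force: [-0.8, 0.6, 9.6]
opening: 0.013
grasp_force: 60.9
```

```bash
python3 - <<'E'
from h import *
o=get_obs(); print(o["torque"],o["wrist_force"],o["tcp_rot"],o["ee_pos"])
E
```

```text
[ 0.10531011  0.18529885 -0.04766536] [-0.76976954  0.64172401  9.57287523] [-1.79958073e+02  1.57274178e-01 -1.78783379e+02] [ 0.53395789 -0.14976126  0.14593525]
```

Request:
servo_tool:
  moves:
    - [[0, 0, 5], [0, 0, 0], 0]
    - [[0, 0, 5], [0, 0, 0], 0]
    - [[0, 0, 5], [0, 0, 0], 0]
    - [[0, 0, 5], [0, 0, 0], 0]
    - [[0, 0, 5], [0, 0, 0], 0]
    - [[0, 0, 5], [0, 0, 0], 0]
    - [[0, 0, 5], [0, 0, 0], 0]
    - [[0, 0, 5], [0, 0, 0], 0]
    - [[0, 0, 5], [0, 0, 0], 0]
    - [[0, 0, 5], [0, 0, 0], 0]
    - [[0, 0, 0], [0, 0, 0], 0]

```text
time: 15.55
ee_pos: [0.5341, -0.1498, 0.146]
tcp_rot: [179.9, 0.1, 131.1]
wrist_force: [-0.4, 0.4, 11.2]
opening: 0.013
grasp_force: 60.9
```

```bash
python3 - <<'E'
from h import *
o=get_obs(); print(o["torque"],o["wrist_force"],o["tcp_rot"],o["ee_pos"])
E
```

```text
[ 0.08248039  0.03104016 -0.03096809] [-0.44608888  0.43969383 11.23181814] [1.79896832e+02 1.43739501e-01 1.31144726e+02] [ 0.53405761 -0.14975976  0.14599066]
```

Request:
servo_tool:
  moves:
    - [[0, 0, 3], [0, 0, 0], 0]
    - [[0, 0, 3], [0, 0, 0], 0]
    - [[0, 0, 3], [0, 0, 0], 0]
    - [[0, 0, 2], [0, 0, 0], 0]
    - [[0, 0, 0], [0, 0, 0], 0]
    - [[0, 0, 0], [0, 0, 0], 0]

```text
time: 16.15
ee_pos: [0.5341, -0.1498, 0.146]
tcp_rot: [179.9, 0.1, 120.3]
wrist_force: [-0.5, -0.0, 10.8]
opening: 0.0132
grasp_force: 60.9
```

```bash
python3 - <<'E'
from h import *
o=get_obs(); print(o["torque"],o["wrist_force"],o["tcp_rot"],o["ee_pos"])
p,d,cal=snap("wrist","w3.png"); 
E
```

```text
[ 0.11894676 -0.00651288 -0.01971498] [-0.49399583 -0.03470431 10.78665022] [1.79868628e+02 1.25283607e-01 1.20311167e+02] [ 0.53409901 -0.1497838   0.145986  ]
```

View pics/w3.png

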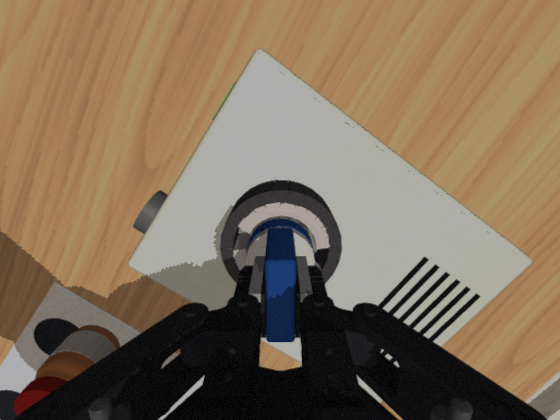

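Request:
servo_tool:
  moves:
    - [[0, 0, 0], [0, 0, -0.001], 0]
    - [[0, 0, 0], [0, 0, -0.001], 0]
    - [[0, 0, 0], [0, 0, -0.001], 0]
    - [[0, 0, 0], [0, 0, 0], 0]
    - [[0, 0, 0], [0, 0, 0], 0]

```text
time: 16.7
ee_pos: [0.5341, -0.1498, 0.1486]
tcp_rot: [179.9, 0.1, 120.3]
wrist_force: [0.4, 0.3, 8.6]
opening: 0.0129
grasp_force: 60.5
```

Request:
servo_tool:
  moves:
    - [[0, 0, 0], [0, 0, -0.0005], 0]
    - [[0, 0, 0], [0, 0, -0.0005], 0]
    - [[0, 0, 0], [0, 0, 0], 0]
    - [[0, 0, 0], [0, 0, 0], 0]

```text
time: 17.1
ee_pos: [0.534, -0.1497, 0.1494]
tcp_rot: [179.9, 0.1, 120.3]
wrist_force: [1.2, 0.1, 7.4]
opening: 0.0127
grasp_force: 60.4
```

Request:
servo_tool:
  moves:
    - [[0, 0, 0], [0, 0, 0], 40]
    - [[0, 0, 0], [0, 0, 0], 60]
    - [[0, 0, 0], [0, 0, 0], 60]
    - [[0, 0, 0], [0, 0, 0], 60]
    - [[0, 0, 0], [0, 0, 0], 60]
    - [[0, 0, 0], [0, 0, 0], 60]

```text
time: 17.7
ee_pos: [0.5332, -0.1496, 0.1484]
tcp_rot: [-180.0, -0.0, 120.3]
wrist_force: [-0.3, 0.2, 0.5]
opening: 0.0512
grasp_force: 0.0
```

Request:
servo_tool:
  moves:
    - [[0, 0, 0], [0, 0, -0.01], 60]
    - [[0, 0, 0], [0, 0, -0.02], 60]
    - [[0, 0, 0], [0, 0, -0.03], 60]
    - [[0, 0, 0], [0, 0, -0.03], 60]
    - [[0, 0, 0], [0, 0, -0.03], 60]
    - [[0, 0, 0], [0, 0, 0], 60]
    - [[0, 0, 0], [0, 0, 0], 60]

```text
time: 18.4
ee_pos: [0.5336, -0.1497, 0.2695]
tcp_rot: [179.9, 0.1, 120.3]
wrist_force: [-0.2, -0.3, -0.8]
opening: 0.0514
grasp_force: 0.0
```

```bash
python3 - <<'E'
from h import *
p,d,cal=snap("wrist","w4.png"); see(["fresh_centre","fresh_wing","socket"],"wrist",cal,k=1)
K=np.array(cal["camera_matrix"])
ys,xs=np.mgrid[0:420,0:560]
C=np.stack([(xs-K[0,2])/K[0,0]*d,(ys-K[1,2])/K[1,1]*d,d],-1)
W=(C-np.array(cal["t"]))@np.array(cal["R"])
r=np.hypot(W[...,0]-0.534,W[...,1]+0.1487)
P=W[(d>0)&(r<0.04)&(W[...,2]>0.115)&(W[...,2]<0.121)]; print("rim",np.median(P[:,2]))
T=W[(d>0)&(r<0.03)&(W[...,2]>0.165)&(W[...,2]<0.2)]; t=T[T[:,2]>np.percentile(T[:,2],60)-.004]
print("wing top",np.percentile(T[:,2],[50,70,90]),cv2.minAreaRect((t[:,:2]*1000).astype(np.float32)))
q=t-t.mean(0); print("plane normal",np.linalg.svd(q,full_matrices=False)[2][2]); print(get_obs()["ee_pos"],get_obs()["time"])
snap("scene","s4.png")
E
```

```text
wrist call fresh_centre 0.72 [ 0.5292 -0.1485  0.1426]
wrist call fresh_wing 0.85 [ 0.5287 -0.1471  0.1587]
rim 0.11708532112215814
wing top [0.17796166 0.17832564 0.17883331] ((534.143310546875, -148.81866455078125), (13.37886905670166, 44.01096725463867), 29.873634338378906)
plane normal [0.00920912 0.01806177 0.99979446]
[ 0.53285729 -0.14950854  0.26748384] 18.6
```

View pics/w4.png

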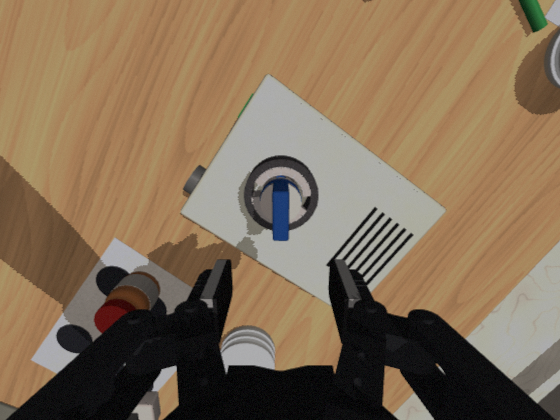

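The picture shows the blue wing at (281,210) standing upright in the collar at (281,193). Its top is about 61 mm above the rim, which puts the centre about 19 mm up: locked. The gripper is clear.

```bash
python3 -c "
from workcell import *
print(job_done())"
```

```text
the job is handed in; nothing more can be done
None
```

The fresh cartridge is seated, twisted to the lock pocket and released; my last measurement put its centre about 19 mm above the mouth, upright, and the job was handed in at about 18.6 s, though no verdict came back.

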